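# Hang the carrier frame on the two pins of a linear shaker

### The arm

A 6-joint arm with a two-finger parallel gripper is mounted at the origin on the work surface; the furniture and walls round the work are solid. World frame = base frame: x ahead of the robot, y to its left, z up, the work surface at z = 0. Lengths are in mm, angles in rad, forces in N, time in s.
With the tool pointing down it reaches from about 350 to 975 mm from the base axis. Payload 4.9 kg.
Tool frame: the origin (TCP) lies between the finger pads; the fingertips stand 17 mm ahead of it and the grasp point (between the pads) lies 2 mm behind it; z points along the fingers, y is the line along which they close (so a half turn about z gives the same grasp; the last joint's range is limited). The gripper opens to 85 mm and grips with 20 to 120 N. Pads are 22 mm wide; open, the fingers measure 114 mm over their backs; the gripper's body (76 mm by 85 mm) begins 54 mm behind the grasp point. The pads swing forward as they close: fully open they stand 13 mm farther back than shut.
Start: joints at [1.197, 0.053, 1.613, -0, 1.476, -0.119], TCP at [157.523, 604.804, 248.304] pointing down, gripper open.
Joint ranges: [-3.01, 3.01], [-1.01, 2.22], [0.06, 2.58], [-1.02, 4.17], [0.09, 2.62], [-3.14, 3.14]. Speed limits (rad/s): [2.57, 2.57, 3.14, 3.14, 3.14, 3.14].

### API

Orientations are given as a unit quaternion [w, x, y, z].
In Python, from station import get_state, optics, job gives the robot as it stands. The module is installed in compiled form; this text tells all that it offers.
- The arm moves only by the shell command python3 -m creep 'ROWS'. ROWS is JSON, a list that holds one entry, the list of rows, each a list of 7 numbers: the shift along the tool's x, y, z in cm, then the turn, a rotation vector about the tool's x, y, z in degrees, then the closure, from -1 (fully open) to 1 (shut). In form: [[[dx, dy, dz, wx, wy, wz, hand], ...]]. A call has 1 to 12 rows; each row shifts and turns the commanded pose from where the row before left it, along the tool's axes as they then stand; what a row does not reach is not made up. A row lasts 1/8 s, in which the tool goes at most 62.5 mm and 10.7 degrees, less where a joint would pass 70% of its speed; a pose out of reach is approached as far as the arm can. A call with a gripper value outside its range is refused whole. The fingers move at their own pace and stop on an object; the grip force is fixed at half the most. Time passes only in rows, so rows that do not move let the fingers close. It gives the time, the measured TCP pose, the force, the opening and the grip force at its end, in the units of the state.
- get_state(): the state, without advancing time (a new reading comes with each control period).
- optics.capture(name): name is "scene" or "top"; returns a dict with "pixels" (480x640x3 uint8, red, green, blue), "depth" (480x640 float32, mm along the optical axis (not along the pixel's ray), 0 where there is no reading), "fovy" (degrees; the focal length in pixels is half the picture's height over the tangent of half this angle, whatever the lens; pixels are square), "cx", "cy" (the principal point, pixels), "dist_coeffs" ([k1, k2, p1, p2, k3] as OpenCV has them; the pictures are not rectified), "R" (3x3) and "t" (3): a world point X has camera coordinates R X + t. Camera axes: x right, y down, z forward; pixel columns grow to the right and rows downward; lengths in mm; the calibration is good to about 2 mm. A picture is of the moment at which its call begins.
- job.job_done(): hands the job in; it is judged then, once.
The state is a dict: "clock": time; "q": joint angles; "joint_velocities": joint speeds; "joint_torque": joint torques, N m; "tool_pos": TCP position; "eef_rot": TCP orientation; "wrist_force": force on the tool from outside, world axes, zero at the start; "moment": the same for the moment, N m; "finger_gap": finger opening in mm; "grasp_force": force on a finger pad.
Only numpy, scipy, OpenCV 4.12 (cv2) and the standard library are available. Lean on these libraries where they do the work, as an engineer would, in place of code of your own. Each camera call takes 0.05 s, during which the arm holds its last target. There are 200 camera calls.

### The job

Mount the carrier frame on the linear shaker: pick it up, hang it over both pins of the shaker's sliding deck at once, and press it down until both pins' spring balls have snapped over it and it lies flat and fully home on the deck, then let go. The deck stopped somewhere along its stroke and its place is not measured, so find it by touch or sight. Do not force the machine, and leave the amber jar, the timer and the beaker where they are.

Things in the scene. Friction and masses are not known exactly. Their poses are not given: they have to be found in the camera images.
- shaker: Linear (back-and-forth) lab shaker fixed to the bench: white housing 124 (x) x 164 (y) x 60 mm high, knob and switch on its front (-x) face. Origin: centre of its underside, on the bench; z up, x along the stroke, y along the line of the two pins. A bare aluminium deck slides along x above the housing and stays where it is left; where it stopped is NOT reported and differs each time.
- mid_stroke (a point): Point fixed to the housing: where the centre of the deck's top is at mid stroke, 82 mm above the bench, axes as the shaker's. Deck 104 (x) x 172 (y) x 8 mm, 14 mm gap below it; it slides 20 mm either way to hard stops, against about 8 N. 4 mm thick lips along its front and rear edges stand 11 mm above its top, inner faces 48 mm from its centre; push the deck by them.
- pin_mid_stroke (a point): Point fixed to the housing: where the foot of the +y pin is at mid stroke; the other is at -y. Two steel pins, 12 mm across, stand on the deck 65 mm to each side of its centre in y and move with it; 25.5 mm high, the top 3 mm tapered to 9 mm. In each a spring ball 12 mm above the deck sticks out 3.5 mm on the front (-x) side.
- carrier_bar (a point): Carrier frame, loose, 0.38 to 0.54 kg, lying flat: aluminium, 84 (its x) x 160 mm (its y). This point: centre of its black rubber carrying bar, 55 mm above the frame's underside; bar 15 mm wide (x), 100 long (y), 18 high, red ends; below it the frame is at most 16 mm high. Height above the bench when set on the pins' tops 163 mm, over both pins but stopped by the balls 152, fully home 137.
- carrier_hole (a point): Underside centre of the +y hole of the carrier frame; the other is 130 mm away at -y. Both are 14 mm through holes in 8 mm thick end plates; the frame is the same turned half round. About 18 N (14 to 22) pressed steadily down on the middle of the bar snaps both ends home; if one end stays up, press that end of the bar.
- jar_amber_1: amber reagent jar with black lid, 62 mm across, 99 mm high, bystander; origin at the centre of its underside
- timer: white lab timer with a red knob, 66 x 66 x 44 mm, bystander; origin at the centre of its underside
- beaker: clear glass beaker, 58 mm across, 70 mm high, bystander; origin at the centre of its underside

How it is judged:
By the outcome, as a careful person would: the job done as asked, in the order asked, and still so for the second after the job is handed in, with the robot touching nothing.
It also fails if it takes over 58 s, if anything falls off the work surface, if the arm or the gripper's body presses on something with over 40 N, if the wrist force passes 120 N, or if a joint passes its speed limit or range.

## Working session

There is one attempt and no reset: what is moved stays moved. The work goes in short steps, Python scripts to look and compute and a shell command to move; the robot and the scene stay as the last step left them, time stands still between calls to the robot, and variables do not carry over. Pictures are saved under pics/ and viewed, at most 10 in all, crops included, and the job is handed in when it is done.

```bash
mkdir -p pics; cat > h.py <<'E'
import numpy as np,cv2
from station import get_state,optics,job
def K(c):
    f=240/np.tan(np.radians(c['fovy'])/2); return np.array([[f,0,c['cx']],[0,f,c['cy']],[0,0,1.]])
def ray(c,u,v):
    p=cv2.undistortPoints(np.array([[[u,v]]],float),K(c),np.array(c['dist_coeffs'],float))[0,0]
    R=np.array(c['R']);t=np.array(c['t']); return -R.T@t, R.T@np.array([p[0],p[1],1.])
def at_z(c,u,v,z):
    o,d=ray(c,u,v); return o+d*(z-o[2])/d[2]
def cloud(c):
    v,u=np.mgrid[0:480,0:640]; p=cv2.undistortPoints(np.stack([u,v],-1).reshape(-1,1,2).astype(float),K(c),np.array(c['dist_coeffs'],float))[:,0]
    d=c['depth'].reshape(-1,1); P=np.c_[p,np.ones(len(p))]*d
    R=np.array(c['R']);t=np.array(c['t']); X=(P-t)@R; X[d[:,0]==0]=np.nan; return X.reshape(480,640,3)
def save(c,n,crop=None,s=1):
    im=c['pixels'][:,:,::-1]
    if crop: x0,y0,x1,y1=crop; im=im[y0:y1,x0:x1]
    cv2.imwrite('pics/'+n,cv2.resize(im,None,fx=s,fy=s,interpolation=cv2.INTER_CUBIC))
E
python3 - <<'E'
from h import *
import pickle
for n in('scene','top'):
    c=optics.capture(n); save(c,n+'0.png'); pickle.dump(c,open(n+'0.pkl','wb'))
    print(n,-np.array(c['R']).T@c['t'],np.round(c['R'],2).tolist(),c['fovy'])
print(get_state())
E
```

```text
scene [ -121.00266396 -1124.5346352    992.63825928] [[0.91, -0.42, 0.01], [-0.25, -0.57, -0.78], [0.33, 0.71, -0.62]] 47.012328571482506
top [ 244.71286835 -103.80760549 1411.79376712] [[-0.01, -1.0, -0.03], [-0.99, 0.02, -0.11], [0.11, 0.02, -0.99]] 47.129352109054224
{'clock': 0.1, 'q': array([ 1.19700635e+00,  5.32878961e-02,  1.61416251e+00, -6.15408002e-07,
        1.47603670e+00, -1.19000679e-01]), 'joint_velocities': array([-0.0005832 ,  0.00030629, -0.00317168,  0.00143154, -0.00238069,
       -0.00121805]), 'joint_torque': array([ 6.69807159e-04, -3.94896019e+01, -3.71366072e+01, -5.81998484e-05,
        3.84760962e-03, -7.00676040e-06]), 'tool_pos': array([157.32601386, 604.31256694, 247.18429529]), 'eef_rot': array([-2.30740483e-04,  1.27050253e-01,  9.91895829e-01, -9.18692023e-04]), 'wrist_force': array([ 1.04429196,  0.2445985 , -0.04769221]), 'moment': array([ 0.03304331, -0.00478201,  0.01816637]), 'grasp_force': 0.0, 'finger_gap': 85.70085653524943}
```

View pics/scene0.png

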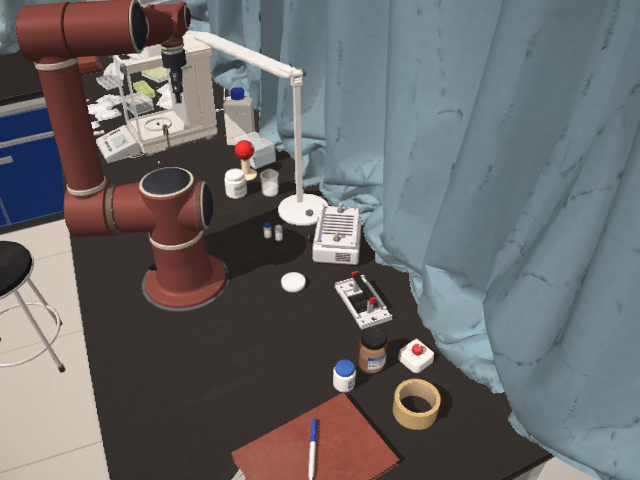

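View pics/top0.png

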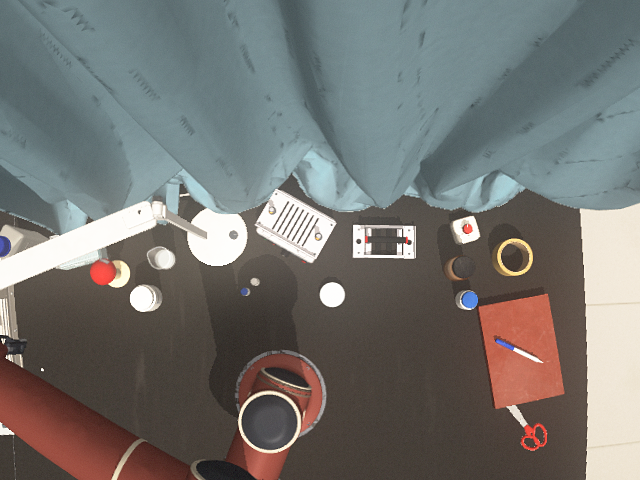

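The scene picture shows the shaker near (338,235) and the frame near (363,300). In the top view the shaker is at (295,226), the frame at (384,241), and a lamp stands beside the shaker at (217,236). I'll enlarge that part.

```bash
python3 - <<'E'
from h import *
import pickle
c=pickle.load(open('top0.pkl','rb')); save(c,'topc.png',(240,170,440,280),4)
c=pickle.load(open('scene0.pkl','rb')); save(c,'scc.png',(270,190,430,340),4)
E
```

```text
(no output)
```

View pics/topc.png

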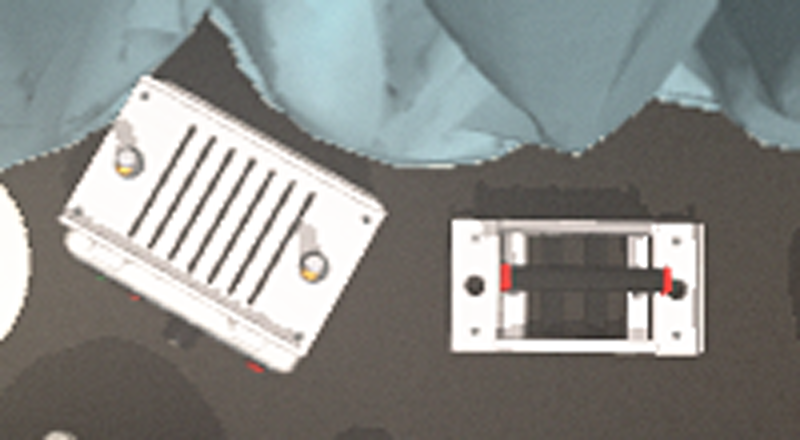

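View pics/scc.png

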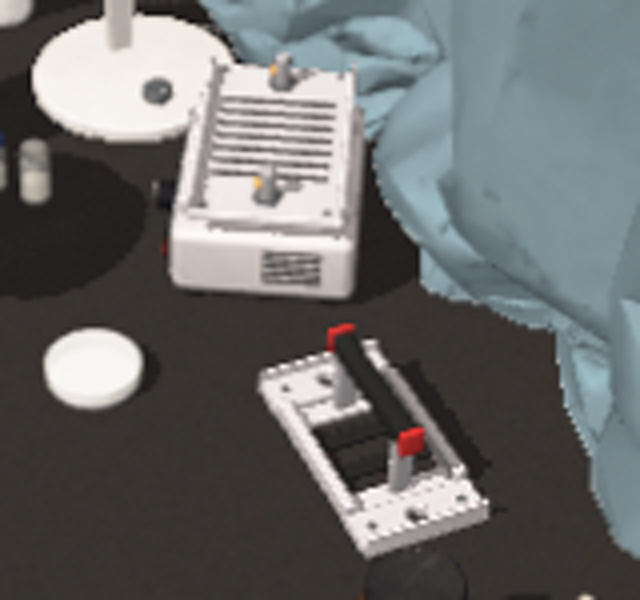

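The top crop shows the pin tops at about (130,157) and (315,263), i.e. full-frame (272.5,209) and (318.7,235.7). The frame's holes are at crop (475,286) and (677,289), and the bar's red ends at (506,277) and (668,280). The deck seems to be displaced toward the back.

```bash
python3 - <<'E'
from h import *
import pickle
c=pickle.load(open('top0.pkl','rb')); s=pickle.load(open('scene0.pkl','rb'))
T=lambda x,y,z: at_z(c,240+x/4,170+y/4,z)
S=lambda x,y,z: at_z(s,270+x/4,190+y/4,z)
def pr(n,a,b):
    d=a-b; print(n,np.round(a,1),np.round(b,1),'mid',np.round((a+b)/2,1),'len',round(np.hypot(*d[:2]),1),'ang',round(np.degrees(np.arctan2(d[1],d[0])),2))
pr('pin T',T(130,157,107.5),T(316,262,107.5))
pr('pin S',S(283,60,107.5),S(267,180,107.5))
pr('hole T',T(475,286,8),T(677,289,8))
pr('hole S',S(326,380,8),S(416,514,8))
pr('bar T',T(501,277,64),T(672,280,64))
pr('bar S',S(341,326,64),S(411,432,64))
pr('deck rear',T(147,76,93),T(386,211,93))
pr('deck front',T(60,217,93),T(299,343,93))
X=cloud(c)
# rectangles from the cloud
for n,(lo,hi),(u0,v0,u1,v1) in (('deck',(76,100),(250,185,345,270)),('frame',(3,20),(345,215,425,265)),('bar',(55,75),(355,225,415,255))):
    P=X[v0:v1,u0:u1].reshape(-1,3); P=P[(P[:,2]>lo)&(P[:,2]<hi)]
    r=cv2.minAreaRect(P[:,:2].astype(np.float32)); print(n,len(P),r,np.median(P[:,2]))
# obstacles > 60mm near
P=X[:270,150:460].reshape(-1,3)
import itertools
for lo,hi in((100,140),(140,200),(200,320),(320,450)):
    Q=P[(P[:,2]>lo)&(P[:,2]<hi)]
    for y in range(-250,251,50):
        q=Q[abs(Q[:,1]-y)<25]
        if len(q):print(lo,y,np.percentile(q[:,0],[0,2,50]).round(0),len(q))
E
```

```text
pin T [459.7   5.2 107.5] [ 394.4 -105.6  107.5] mid [427.  -50.2 107.5] len 128.6 ang 59.51
pin S [456.3   1.3 107.5] [ 387.  -116.4  107.5] mid [421.7 -57.5 107.5] len 136.6 ang 59.54
hole T [ 388.8 -207.4    8. ] [ 384.8 -337.4    8. ] mid [ 386.8 -272.4    8. ] len 130.1 ang 88.26
hole S [ 387.7 -208.2    8. ] [ 383.9 -337.     8. ] mid [ 385.8 -272.6    8. ] len 128.8 ang 88.29
bar T [ 388.4 -219.4   64. ] [ 384.9 -325.2   64. ] mid [ 386.6 -272.3   64. ] len 105.8 ang 88.11
bar S [ 389.8 -220.1   64. ] [ 384.6 -321.7   64. ] mid [ 387.2 -270.9   64. ] len 101.7 ang 87.05
deck rear [512.   -4.2  93. ] [ 426.5 -148.4   93. ] mid [469.2 -76.3  93. ] len 167.7 ang 59.31
deck front [425.9  49.2  93. ] [347.3 -94.7  93. ] mid [386.6 -22.7  93. ] len 164.0 ang 61.34
deck 2934 ((442.5434875488281, -58.022003173828125), (174.58627319335938, 144.63717651367188), 57.226036071777344) 81.76542530477246
frame 1506 ((393.7391662597656, -274.6124267578125), (204.77540588378906, 127.2079849243164), 89.081298828125) 7.600199887297951
bar 267 ((388.7253112792969, -270.1531982421875), (106.1492004
[... 517 characters left out ...]
493.] 110
140 50 [448. 448. 453.] 73
140 100 [446. 448. 453.] 86
140 200 [400. 400. 410.] 78
140 250 [491. 492. 507.] 46
200 -250 [447. 450. 460.] 321
200 -200 [453. 453. 458.] 95
200 -150 [580. 581. 584.] 13
200 -100 [585. 589. 600.] 382
200 -50 [515. 526. 574.] 867
200 0 [469. 479. 521.] 937
200 50 [448. 450. 463.] 420
200 100 [449. 450. 459.] 102
200 200 [400. 401. 536.] 321
200 250 [492. 498. 532.] 688
320 -250 [460. 463. 479.] 477
320 -200 [457. 458. 465.] 439
320 -150 [472. 473. 483.] 159
320 -100 [529. 538. 604.] 281
320 -50 [574. 580. 602.] 794
320 0 [497. 507. 553.] 1054
320 50 [449. 451. 472.] 804
320 100 [448. 449. 452.] 268
320 200 [377. 381. 408.] 484
320 250 [550. 552. 562.] 91
```

```bash
python3 - <<'E'
from h import *
import pickle
s=pickle.load(open('scene0.pkl','rb'));X=cloud(s)
for nm,pts in (('post',[(297,200),(297,170),(297,140),(297,110),(297,80)]),('arm',[(290,73),(270,64),(250,56),(230,47),(210,40)]),('robot',[(130,40),(60,30),(170,20),(180,45),(178,70),(178,95)])):
    for u,v in pts: print(nm,(u,v),X[v-1:v+2,u-1:u+2].reshape(-1,3)[np.nanargmin(s['depth'][v-1:v+2,u-1:u+2])].round())
c=pickle.load(open('top0.pkl','rb'));Y=cloud(c)
for u,v in [(157,210),(120,222),(80,240),(40,255),(180,220),(205,234)]: print('top',(u,v),Y[v,u].round())
save(c,'p1.png',(255,190,335,250),9)
save(s,'p2.png',(310,195,365,245),12)
E
```

```text
post (297, 200) [398. 185.  29.]
post (297, 170) [404. 185. 132.]
post (297, 140) [401. 188. 235.]
post (297, 110) [408. 185. 329.]
post (297, 80) [404. 184. 416.]
arm (290, 73) [390. 185. 434.]
arm (270, 64) [367. 276. 432.]
arm (250, 56) [nan nan nan]
arm (230, 47) [302. 441. 442.]
arm (210, 40) [262. 517. 443.]
robot (130, 40) [-25. -23. 654.]
robot (60, 30) [-148.   24.  683.]
robot (170, 20) [123. 392. 558.]
robot (180, 45) [174. 574. 431.]
robot (178, 70) [155. 566. 355.]
robot (178, 95) [143. 541. 283.]
top (157, 210) [408. 190. 439.]
top (120, 222) [388. 263. 429.]
top (80, 240) [355. 338. 438.]
top (40, 255) [328. 420. 435.]
top (180, 220) [412. 187. 279.]
top (205, 234) [411. 185.  33.]
```

View pics/p1.png

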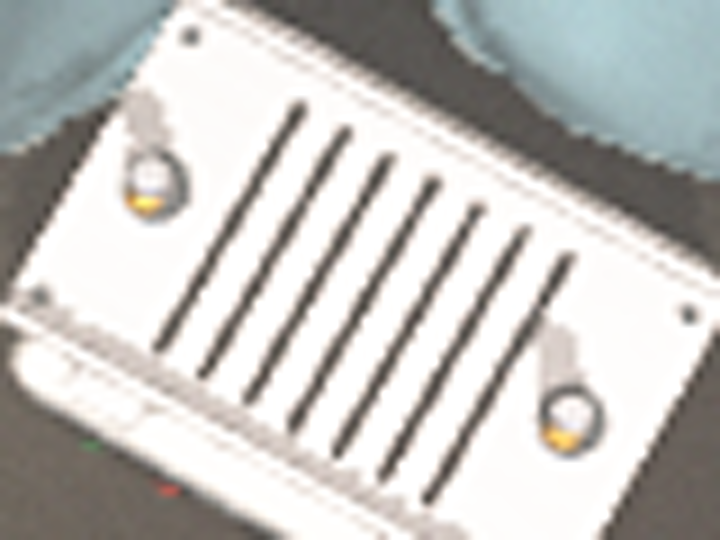

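View pics/p2.png

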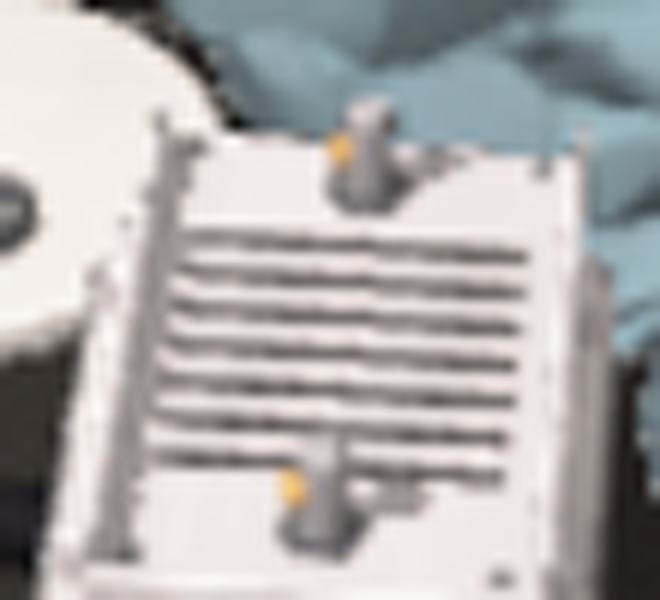

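The close-ups put the pin tops at p1 (152,179) and (572,408), i.e. full-frame (271.9,209.9) and (318.6,235.3). The balls face front. The lamp arm is at z≈435 and the curtain edge at x≈448, so I'll rise above the lamp with the gripper half closed.

```bash
python3 -m creep '[[[0,0,-3.2,0,0,9.7,0],[0,0,-3.2,0,0,9.7,0],[0,0,-3.2,0,0,9.7,0],[0,0,-3.2,0,0,9.7,0],[0,0,-3.2,0,0,9.7,0],[0,0,-3.2,0,0,9.7,0],[0,0,-3.2,0,0,9.7,0],[0,0,-3.2,0,0,9.5,0]]]'
python3 - <<'E'
from h import *
import pickle
c=pickle.load(open('top0.pkl','rb')); s=pickle.load(open('scene0.pkl','rb'))
a,b=at_z(c,271.9,209.9,107.5),at_z(c,318.6,235.3,107.5);print(a,b,(a+b)/2,np.hypot(*(a-b)[:2]),np.degrees(np.arctan2(*(a-b)[1::-1])))
a,b=at_z(s,341.1,204.,107.5),at_z(s,337.5,231.9,107.5);print(a,b,(a+b)/2,np.hypot(*(a-b)[:2]),np.degrees(np.arctan2(*(a-b)[1::-1])))
print(get_state()['q'])
E
```

```text
clock: 1.1
tool_pos: [157.5, 604.7, 504.7]
eef_rot: [0.0, 0.721, 0.693, -0.0]
wrist_force: [-0.2, 0.4, 0.7]
finger_gap: 42.6
grasp_force: 0.0
[458.11295057   6.6780483  107.5       ] [ 394.902998  -104.6610495  107.5      ] [426.50797428 -48.9915006  107.5       ] 128.03082754707626 60.41535360258467
[459.33607706   5.30460704 107.5       ] [ 394.55168444 -105.37406634  107.5       ] [426.94388075 -50.03472965 107.5       ] 128.2450243392957 59.65795543709596
[1.19701169e+00 2.81333226e-02 1.21951294e+00 1.80473652e-05
 1.89499685e+00 1.23736484e+00]
```

```bash
python3 -m creep '[[[-5.17,2.69,0,0,0,0,0],[-5.17,2.69,0,0,0,0,0],[-5.17,2.69,0,0,0,0,0],[-5.17,2.69,0,0,0,0,0],[-5.17,2.69,0,0,0,0,0],[-5.17,2.69,0,0,0,0,0],[-5.17,2.69,0,0,0,0,0],[-5.17,2.69,0,0,0,0,0],[-5.17,2.69,0,0,0,0,0],[-5.73,0.33,0,0,0,0,0],[-5.73,0.33,0,0,0,0,0],[-5.73,0.33,0,0,0,0,0]]]'
```

```text
clock: 2.6
tool_pos: [386.8, -42.6, 503.9]
eef_rot: [-0.0, 0.719, 0.695, 0.0]
wrist_force: [0.9, -0.2, -0.4]
finger_gap: 42.7
grasp_force: 0.0
```

```bash
python3 -m creep '[[[-5.74,0.2,0,0,0,0,0],[-5.74,0.2,0,0,0,0,0],[-5.74,0.2,0,0,0,0,0],[-5.74,0.2,0,0,0,0,0],[0,0,6,0,0,0,0],[0,0,6,0,0,0,0],[0,0,6,0,0,0,0],[0,0,6,0,0,0,0],[0,0,6,0,0,0,0],[0,0,6,0,0,0,0],[0,0,0,0,0,0,0]]]'
python3 - <<'E'
from h import *
c=optics.capture('scene'); save(c,'g1.png',(300,190,460,310),5)
E
```

```text
clock: 3.98
tool_pos: [383.8, -267.3, 138.4]
eef_rot: [-0.006, 0.719, 0.695, -0.0]
wrist_force: [-1.1, 0.1, 0.4]
finger_gap: 43.0
grasp_force: 0.0
```

View pics/g1.png

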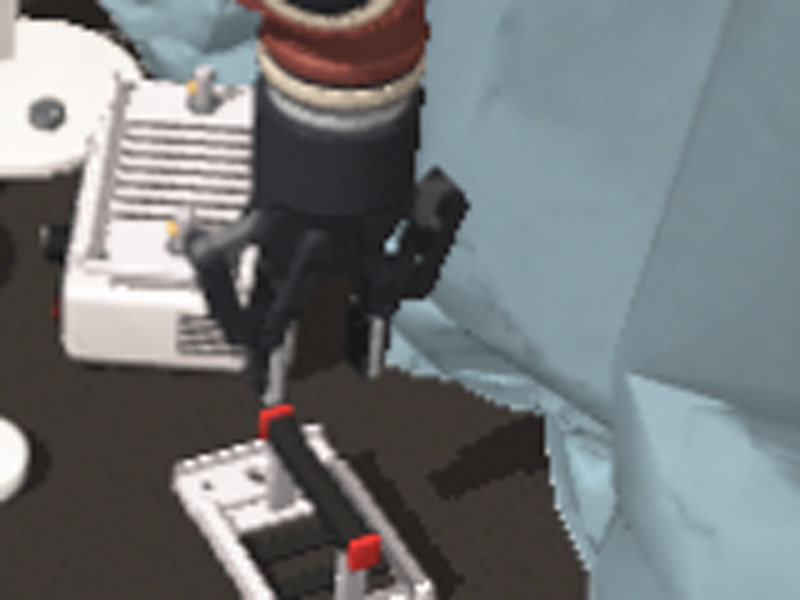

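The gripper hangs above the bar near (330,330) in the crop, with its fingers on either side of it. It is a few mm off, so I'll correct it and check the orientation.

```bash
cat >> h.py <<'E'
from scipy.spatial.transform import Rotation as Ro
def delta(tgt,ang):
    """shift (cm, tool axes) and rotvec (deg) to TCP tgt with tool y at world angle ang, pointing down"""
    s=get_state();q=s['eef_rot'];R=Ro.from_quat([q[1],q[2],q[3],q[0]])
    a=np.radians(ang);y=np.array([np.cos(a),np.sin(a),0]);z=np.array([0,0,-1.]);G=np.c_[np.cross(y,z),y,z]
    T=s['tool_pos'];D=R.inv().apply(np.array(tgt)-T)/10
    print('pos',T.round(1),'F',s['wrist_force'].round(1),'gap',round(s['finger_gap'],1),'shift cm',D.round(2),'rot deg',np.degrees((R.inv()*Ro.from_matrix(G)).as_rotvec()).round(2),'q',s['q'].round(2))
E
python3 -c "
from h import *
delta((387,-272.2,53),-2)"
```

```text
pos [ 386.  -269.4  142.6] F [0.3 0.4 0.7] gap 42.6 shift cm [-0.3   0.15  8.96] rot deg [-0.22 -0.19 -0.  ] q [-0.77 -0.24  2.06  0.    1.32 -0.73]
```

```bash
python3 -m creep '[[[-0.2,0.1,3,0,0,0,0],[0,0,3,0,0,0,0],[0,0,2.9,0,0,0,0],[0,0,0,0,0,0,0],[0,0,0,0,0,0,0],[0,0,0,0,0,0,1],[0,0,0,0,0,0,1],[0,0,0,0,0,0,1],[0,0,0,0,0,0,1]]]'
python3 -c "
from h import *
delta((427,-50,220),-30.1)"
```

```text
clock: 5.15
tool_pos: [389.1, -273.7, 57.4]
eef_rot: [0.002, 0.719, 0.695, -0.0]
wrist_force: [-2.0, 0.3, 7.1]
finger_gap: 13.7
grasp_force: 61.3
pos [ 389.1 -273.7   57.4] F [-2.   0.3  7.1] gap 13.7 shift cm [ 22.45   3.04 -16.3 ] rot deg [ 0.15  0.1  28.11] q [-0.77 -0.11  2.11 -0.    1.14 -0.73]
```

```bash
python3 - <<'E'
from h import *
import pickle
a=np.radians(-30.1);ex=np.array([np.cos(a),np.sin(a)]);ey=np.array([-ex[1],ex[0]])
for n in('top','scene'):
    P=cloud(pickle.load(open(n+'0.pkl','rb'))).reshape(-1,3);P=P[~np.isnan(P[:,0])]
    d=P[:,:2]-[427,-50];x=d@ex;y=d@ey
    for lo,hi in((112,150),(150,200),(200,260),(260,400)):
        m=(abs(x)<75)&(abs(y)<105)&(P[:,2]>lo)&(P[:,2]<hi)
        if m.any(): 
            k=np.argsort(np.maximum(abs(x[m])-42,abs(y[m])-80))[:4]
            print(n,lo,m.sum(),np.c_[x[m],y[m],P[m,2]][k].round().tolist())
E
```

```text
top 112 14 [[-2.0, 63.0, 113.0], [72.0, -35.0, 113.0], [72.0, -57.0, 117.0], [72.0, -40.0, 112.0]]
top 150 167 [[33.0, 72.0, 181.0], [33.0, 73.0, 194.0], [35.0, 72.0, 185.0], [31.0, 73.0, 178.0]]
top 200 602 [[37.0, 75.0, 204.0], [37.0, 77.0, 201.0], [38.0, 78.0, 203.0], [39.0, 78.0, 208.0]]
top 260 834 [[-10.0, 94.0, 262.0], [25.0, 94.0, 261.0], [56.0, 94.0, 266.0], [0.0, 95.0, 262.0]]
scene 112 23 [[-15.0, 100.0, 150.0], [-7.0, 101.0, 150.0], [-10.0, 105.0, 147.0], [70.0, -34.0, 113.0]]
scene 150 447 [[31.0, 67.0, 180.0], [19.0, 71.0, 181.0], [30.0, 71.0, 191.0], [33.0, 69.0, 183.0]]
scene 200 856 [[35.0, 74.0, 202.0], [27.0, 76.0, 200.0], [37.0, 77.0, 200.0], [37.0, 77.0, 203.0]]
scene 260 1334 [[17.0, 88.0, 297.0], [39.0, 89.0, 277.0], [-14.0, 89.0, 262.0], [28.0, 90.0, 294.0]]
```

```bash
python3 -m creep '[[[0,0,-3,0,0,0,1],[0,0,-5,0,0,0,1],[0,0,-5,0,0,0,1],[0,0,-4,0,0,0,1],[0,0,0,0,0,0,1],[0,0,0,0,0,0,1]]]'
```

```text
clock: 5.9
tool_pos: [387.0, -271.6, 222.4]
eef_rot: [-0.002, 0.719, 0.695, -0.0]
wrist_force: [0.1, 0.1, -5.0]
finger_gap: 13.6
grasp_force: 59.7
```

The +y rear corner of the frame would meet the curtain at z≥178. I'll carry the frame low, underside about 123 mm, turn it in front of the deck and then move in.

```bash
python3 -m creep '[[[4,-0.2,1,0,0,0,1],[4,-0.2,1,0,0,0,1],[4,-0.2,1,0,0,0,1],[4.1,-0.2,1,0,0,0,1],[0,0,0,0,0,7,1],[0,0,0,0,0,7,1],[0,0,0,0,0,7,1],[0,0,0,0,0,7,1],[0,0,0,0,0,0,1],[0,0,0,0,0,0,1]]]'
python3 - <<'E'
from h import *
delta((427,-50,175),-30.1)
import pickle
for n in('top','scene'):
    c=optics.capture(n); pickle.dump(c,open(n+'1.pkl','wb'))
    P=cloud(c).reshape(-1,3);m=(P[:,2]>115)&(P[:,2]<150)&(abs(P[:,0]-385)<90)&(abs(P[:,1]+110)<90)
    Q=P[m];print(n,m.sum(),np.percentile(Q[:,2],[5,50,95]),cv2.minAreaRect(Q[:,:2].astype(np.float32)))
c=pickle.load(open('top1.pkl','rb'));save(c,'t1.png',(270,190,370,265),8)
E
```

```text
clock: 7.15
tool_pos: [384.8, -111.0, 183.4]
eef_rot: [-0.001, 0.866, 0.501, -0.001]
wrist_force: [-1.1, -0.4, -5.0]
finger_gap: 13.4
grasp_force: 59.7
pos [ 384.8 -111.   183.4] F [-1.1 -0.4 -5. ] gap 13.4 shift cm [7.39 0.62 0.84] rot deg [-0.19  0.01  0.19] q [-0.47 -0.49  2.18 -0.    1.45  0.05]
top 638 [126.20906425 134.14962643 143.37821821] ((415.5996398925781, -135.75257873535156), (140.36695861816406, 162.56332397460938), 59.82597351074219)
scene 1170 [123.14691665 133.65238489 143.65288968] ((418.0798645019531, -127.92546081542969), (164.8900146484375, 163.49893188476562), 60.55016326904297)
```

View pics/t1.png

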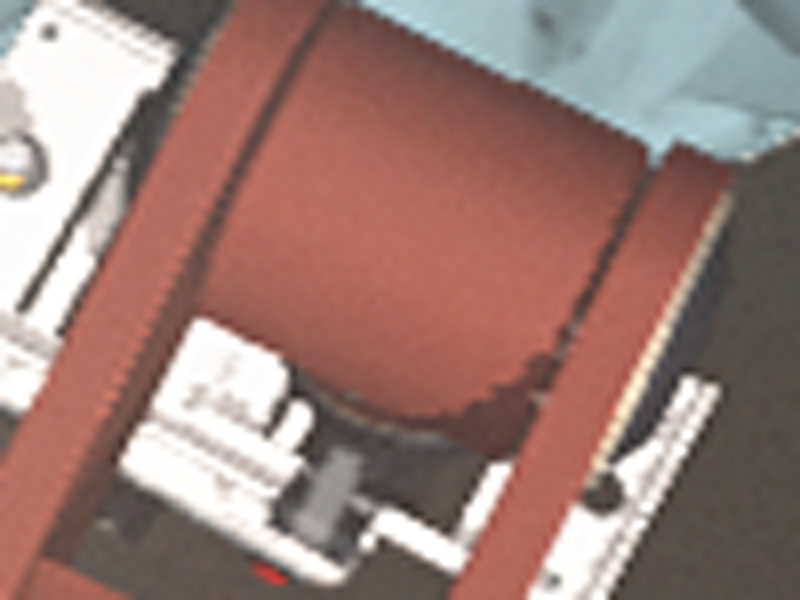

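The picture shows mostly the wrist. The frame's −y hole is visible at crop (602,490), i.e. full-frame (345.3,251.3), and gives the frame's position relative to the TCP.

```bash
python3 - <<'E'
from h import *
import pickle
c=pickle.load(open('top1.pkl','rb'));h=at_z(c,345.3,251.3,134)
a=np.radians(59.9);u=np.array([np.cos(a),np.sin(a)])
print(h, 'centre',h[:2]+65*u)
s=pickle.load(open('scene1.pkl','rb'));print('expect holes in scene:')
for k in(65,-65):
    X=np.array([*(np.array([384.8,-111])+k*u),134]);print(cv2.projectPoints(X,cv2.Rodrigues(np.array(s['R']))[0],np.array(s['t'],float),K(s),np.array(s['dist_coeffs'],float))[0].ravel())
save(s,'s1.png',(300,180,400,255),8)
E
```

```text
[ 353.40605815 -166.25569289  134.        ] centre [ 386.00425606 -110.02085055]
expect holes in scene:
[337.16726877 211.29510025]
[333.24256908 241.68124595]
```

View pics/s1.png

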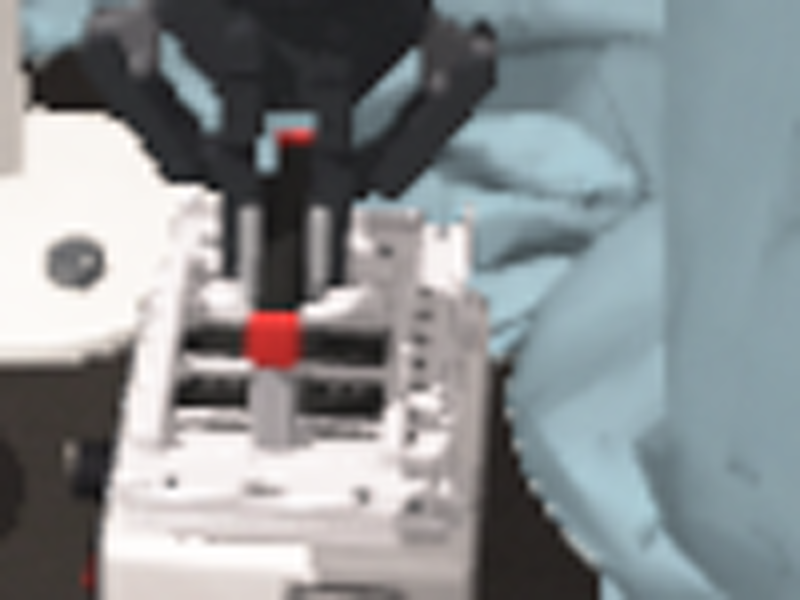

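The −y hole in this view is at crop (265,489), i.e. full-frame (333.1,241.1), which agrees within 1 mm. The frame is level and aligned with the pin line. Now I'll move over the pins.

```bash
python3 -m creep '[[[2.4,0.2,0,0,0,0,1],[2.4,0.2,0,0,0,0,1],[2.45,0.15,0,0,0,0,1],[0,0,0,0,0,0,1],[0,0,0,0,0,0,1],[0,0,0,0,0,0,1]]]'
python3 - <<'E'
from h import *
delta((426,-50.6,168),-30.1)
c=optics.capture('top'); s=optics.capture('scene')
import pickle;pickle.dump(c,open('top2.pkl','wb'));pickle.dump(s,open('scene2.pkl','wb'))
a=np.radians(59.9);u=np.array([np.cos(a),np.sin(a)]);T=get_state()['tool_pos']
for n,cc in(('top',c),('scene',s)):
  for k in(65,-65):
    X=np.array([*(T[:2]+[.8,1.2]+k*u),T[2]-49.4]);print(n,k,cv2.projectPoints(X,cv2.Rodrigues(np.array(cc['R']))[0],np.array(cc['t'],float),K(cc),np.array(cc['dist_coeffs'],float))[0].ravel())
A=cv2.resize(c['pixels'][190:260,265:340],None,fx=5.3,fy=8,interpolation=2)
B=cv2.resize(s['pixels'][190:260,300:375],None,fx=5.3,fy=8,interpolation=2)
cv2.imwrite('pics/ab.png',np.hstack([A,B])[:,:,::-1][:600,:800])
E
```

```text
clock: 8.0
tool_pos: [426.4, -51.8, 185.2]
eef_rot: [0.0, 0.866, 0.5, -0.0]
wrist_force: [-0.2, 0.7, -5.0]
finger_gap: 13.9
grasp_force: 59.8
pos [426.4 -51.8 185.2] F [-0.2  0.7 -5. ] gap 13.9 shift cm [ 0.09 -0.1   1.72] rot deg [-0.01  0.02  0.06] q [-0.29 -0.4   2.12 -0.    1.43  0.23]
top 65 [271.31958694 207.22196078]
top -65 [319.52784846 233.98828845]
scene 65 [341.49580381 195.4853294 ]
scene -65 [338.04356968 223.52611604]
```

```bash
python3 -m creep '[[[0,0,0.5,0,0,0,1],[0,0,0.4,0,0,0,1],[0,0,0.2,0,0,0,1],[0,0,0,0,0,0,1],[0,0,0,0,0,0,1]]]'; python3 -m creep '[[[0,0,0.2,0,0,0,1],[0,0,0.2,0,0,0,1],[0,0,0,0,0,0,1],[0,0,0,0,0,0,1]]]'; python3 -c "
from h import *
delta((426,-50.6,168),-30.1)"
```

```text
clock: 8.72
tool_pos: [426.8, -51.4, 174.5]
eef_rot: [0.0, 0.866, 0.5, 0.0]
wrist_force: [0.5, 0.5, -4.4]
finger_gap: 13.8
grasp_force: 59.8
clock: 9.22
tool_pos: [426.7, -51.3, 170.3]
eef_rot: [-0.0, 0.866, 0.5, -0.0]
wrist_force: [-0.5, 0.5, -5.3]
finger_gap: 13.6
grasp_force: 59.8
pos [426.7 -51.3 170.3] F [-0.5  0.5 -5.3] gap 13.6 shift cm [ 0.03 -0.1   0.23] rot deg [-0.   0.   0.1] q [-0.29 -0.39  2.13 -0.    1.4   0.23]
```

```bash
python3 -m creep '[[[0,-0.1,0.2,0,0,0,1],[0,0,0.2,0,0,0,1],[0,0,0.2,0,0,0,1],[0,0,0,0,0,0,1],[0,0,0,0,0,0,1]]]'; python3 -m creep '[[[0,0,0.2,0,0,0,1],[0,0,0,0,0,0,1],[0,0,0,0,0,0,1]]]';  python3 -c "
from h import *
delta((426,-50.6,160),-30.1);print(get_state()['moment'])"
```

```text
clock: 9.85
tool_pos: [425.8, -50.9, 164.3]
eef_rot: [0.0, 0.866, 0.5, 0.0]
wrist_force: [-0.3, 0.1, -4.2]
finger_gap: 13.7
grasp_force: 59.8
clock: 10.22
tool_pos: [425.8, -50.8, 162.3]
eef_rot: [-0.0, 0.866, 0.5, -0.0]
wrist_force: [0.0, -0.1, -4.5]
finger_gap: 14.1
grasp_force: 59.7
pos [425.8 -50.8 162.3] F [ 0.  -0.1 -4.5] gap 14.1 shift cm [0.03 0.01 0.23] rot deg [-0.01  0.    0.1 ] q [-0.29 -0.38  2.14  0.    1.38  0.23]
[ 0.06677029 -0.04170066 -0.00422704]
```

View pics/ab.png

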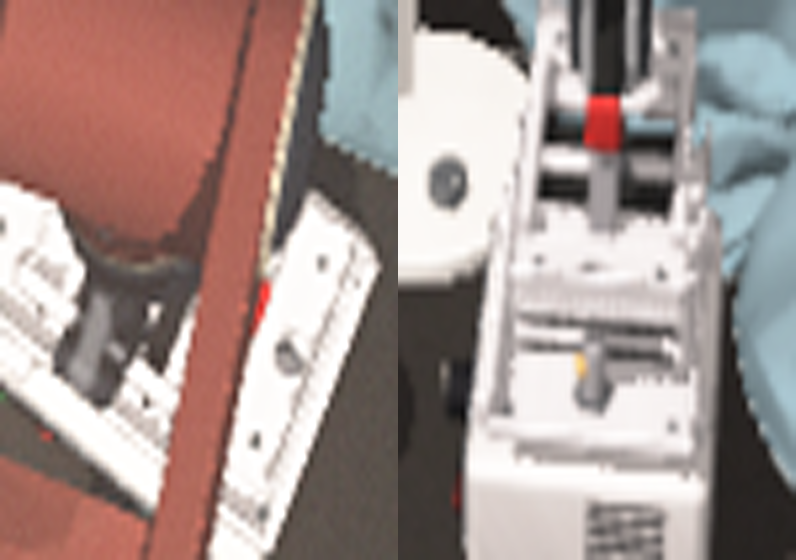

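The left half, seen from above, shows the pin visible through the −y hole at (288,357). The right half shows the frame level over the pins. I'll continue down.

```bash
python3 -m creep '[[[0,0,0.2,0,0,0,1],[0,0,0.2,0,0,0,1],[0,0,0,0,0,0,1],[0,0,0,0,0,0,1]]]'; python3 -m creep '[[[0,0,0.2,0,0,0,1],[0,0,0.1,0,0,0,1],[0,0,0,0,0,0,1],[0,0,0,0,0,0,1]]]';  python3 -c "
from h import *
delta((426,-50.6,160),-30.1);print(get_state()['moment'])"
```

```text
clock: 10.72
tool_pos: [425.8, -50.6, 158.0]
eef_rot: [-0.0, 0.866, 0.5, 0.0]
wrist_force: [0.1, 3.5, -5.9]
finger_gap: 13.6
grasp_force: 59.7
clock: 11.22
tool_pos: [426.0, -50.6, 155.7]
eef_rot: [-0.0, 0.866, 0.5, 0.0]
wrist_force: [-0.2, 5.2, 0.0]
finger_gap: 14.1
grasp_force: 60.3
pos [426.  -50.6 155.7] F [-0.2  5.2  0. ] gap 14.1 shift cm [-0.    0.   -0.43] rot deg [ 0.   -0.05  0.1 ] q [-0.29 -0.37  2.15  0.    1.37  0.23]
[ 0.869959    0.18612348 -0.1887342 ]
```

```bash
python3 -m creep '[[[0.08,-0.04,0,0,0,0,1],[0,0,0,0,0,0,1],[0,0,0,0,0,0,1]]]'; python3 -m creep '[[[0,0,0.2,0,0,0,1],[0,0,0,0,0,0,1],[0,0,0,0,0,0,1]]]';  python3 -c "
from h import *
delta((426,-50.6,160),-30.1);print(get_state()['moment'])"
```

```text
clock: 11.6
tool_pos: [425.9, -50.2, 155.4]
eef_rot: [0.0, 0.866, 0.5, -0.0]
wrist_force: [-0.7, 2.1, -1.3]
finger_gap: 14.2
grasp_force: 60.3
clock: 11.98
tool_pos: [425.4, -49.6, 152.7]
eef_rot: [-0.001, 0.866, 0.5, -0.0]
wrist_force: [-3.4, 3.3, -1.8]
finger_gap: 13.8
grasp_force: 60.3
pos [425.4 -49.6 152.7] F [-3.4  3.3 -1.8] gap 13.8 shift cm [-0.05  0.1  -0.73] rot deg [-0.09 -0.02  0.09] q [-0.29 -0.37  2.15  0.    1.36  0.23]
[ 0.83631812  0.42940917 -0.1206637 ]
```

```bash
python3 -m creep '[[[0.02,-0.06,0.2,0,0,0,1],[0,0,0,0,0,0,1],[0,0,0,0,0,0,1]]]'; python3 -m creep '[[[0,0,0.2,0,0,0,1],[0,0,0,0,0,0,1],[0,0,0,0,0,0,1]]]';  python3 -c "
from h import *
delta((426,-50.6,160),-30.1);print(get_state()['moment'])"
```

```text
clock: 12.35
tool_pos: [425.2, -49.3, 150.7]
eef_rot: [-0.0, 0.866, 0.5, -0.0]
wrist_force: [-0.7, 2.8, -5.1]
finger_gap: 13.6
grasp_force: 59.8
clock: 12.72
tool_pos: [425.2, -49.4, 149.0]
eef_rot: [-0.0, 0.866, 0.5, -0.0]
wrist_force: [-1.7, 3.4, -4.3]
finger_gap: 13.9
grasp_force: 59.8
pos [425.2 -49.4 149. ] F [-1.7  3.4 -4.3] gap 13.9 shift cm [-0.07  0.12 -1.1 ] rot deg [-0.04  0.    0.1 ] q [-0.29 -0.37  2.16  0.    1.36  0.23]
[ 0.69162133  0.36147033 -0.17309788]
```

```bash
python3 -m creep '[[[0.03,-0.02,0.2,0,0,0,1],[0,0,0,0,0,0,1],[0,0,0,0,0,0,1]]]'; python3 -m creep '[[[0,0,0.2,0,0,0,1],[0,0,0,0,0,0,1],[0,0,0,0,0,0,1]]]';  python3 - <<'E'
from h import *
delta((426,-50.6,160),-30.1);print(get_state()['moment'])
s=optics.capture('scene');c=optics.capture('top');import pickle;pickle.dump(s,open('scene3.pkl','wb'))
a=np.radians(-30);ex=np.array([np.cos(a),np.sin(a)]);ey=np.array([-ex[1],ex[0]])
for n,k in(('s',s),('t',c)):
    P=cloud(k).reshape(-1,3);d=P[:,:2]-[426.5,-49.8];x=d@ex;y=d@ey
    for y0,y1 in((-79,-55),(55,79)):
        m=(abs(x)<40)&(abs(x)>9)&(y>y0)&(y<y1)&(P[:,2]<150)
        if m.sum():print(n,y0,m.sum(),np.percentile(P[m,2],[10,50,90]).round(1))
E
```

```text
clock: 13.1
tool_pos: [425.3, -49.2, 147.0]
eef_rot: [-0.0, 0.866, 0.5, -0.0]
wrist_force: [-2.4, 1.6, -4.7]
finger_gap: 14.1
grasp_force: 59.8
clock: 13.48
tool_pos: [425.3, -49.1, 145.0]
eef_rot: [-0.0, 0.866, 0.5, -0.0]
wrist_force: [-2.5, 2.5, -4.5]
finger_gap: 14.0
grasp_force: 59.8
pos [425.3 -49.1 145. ] F [-2.5  2.5 -4.5] gap 14.0 shift cm [-0.09  0.14 -1.5 ] rot deg [-0.02  0.01  0.1 ] q [-0.29 -0.36  2.16 -0.    1.35  0.23]
[ 0.53617563  0.51013938 -0.13931223]
s -79 642 [ 0.7 54.6 97. ]
s 55 73 [89.6 95.1 98.9]
t -79 260 [ 89.8  94.7 101.1]
t 55 66 [92.3 95.2 98. ]
```

The plate's top is at about 95 mm, so the frame is some 5 mm above the deck and level, with the balls pressed in by the holes. I'll press on to home.

```bash
python3 -m creep '[[[0,0,0.2,0,0,0,1],[0,0,0.2,0,0,0,1],[0,0,0,0,0,0,1],[0,0,0,0,0,0,1]]]'; python3 -m creep '[[[0,0,0.2,0,0,0,1],[0,0,0.1,0,0,0,1],[0,0,0,0,0,0,1],[0,0,0,0,0,0,1]]]';  python3 -c "
from h import *
delta((426,-50.6,160),-30.1);print(get_state()['moment'])"
```

```text
clock: 14.08
tool_pos: [425.4, -49.3, 141.0]
eef_rot: [0.0, 0.866, 0.5, -0.0]
wrist_force: [-1.4, 1.6, -6.4]
finger_gap: 13.8
grasp_force: 59.4
clock: 14.58
tool_pos: [426.2, -49.5, 139.4]
eef_rot: [0.001, 0.866, 0.5, 0.001]
wrist_force: [-1.5, -0.1, 1.2]
finger_gap: 13.9
grasp_force: 60.5
pos [426.2 -49.5 139.4] F [-1.5 -0.1  1.2] gap 13.9 shift cm [-0.1   0.04 -2.06] rot deg [ 0.13 -0.    0.1 ] q [-0.29 -0.36  2.16 -0.    1.33  0.23]
[-0.14126449  0.27801707  0.03220272]
```

```bash
python3 -m creep '[[[0,0,0.1,0,0,0,1],[0,0,0.1,0,0,0,1],[0,0,0,0,0,0,1],[0,0,0,0,0,0,1]]]';python3 - <<'E'
from h import *
delta((426,-50.6,160),-30.1);print(get_state()['moment'])
s=optics.capture('scene');c=optics.capture('top')
a=np.radians(-30);ex=np.array([np.cos(a),np.sin(a)]);ey=np.array([-ex[1],ex[0]])
for n,k in(('s',s),('t',c)):
    P=cloud(k).reshape(-1,3);d=P[:,:2]-[426.5,-49.8];x=d@ex;y=d@ey
    for y0,y1 in((-77,-58),(58,77)):
        m=(abs(x)<35)&(abs(x)>9)&(y>y0)&(y<y1)&(P[:,2]<150)&(P[:,2]>70)
        if m.sum():print(n,y0,m.sum(),np.percentile(P[m,2],[10,50,90]).round(1))
E
```

```text
clock: 15.08
tool_pos: [426.3, -49.6, 139.4]
eef_rot: [0.001, 0.866, 0.5, 0.0]
wrist_force: [-8.3, 0.7, 11.4]
finger_gap: 13.7
grasp_force: 62.2
pos [426.3 -49.6 139.4] F [-8.3  0.7 11.4] gap 13.7 shift cm [-0.1   0.03 -2.06] rot deg [0.09 0.02 0.11] q [-0.29 -0.35  2.16 -0.    1.33  0.23]
[ 0.13451123  1.30345343 -0.06201901]
s -77 112 [81.3 89.8 96.1]
s 58 33 [86.6 90.4 93. ]
t -77 170 [85.6 89.9 95.1]
t 58 43 [85.4 88.4 92.6]
```

The plate tops read 90 mm at both ends, which is deck plus 8, and the TCP no longer sinks under load: home. One firmer press to make sure, then unload, open and rise.

```bash
python3 -m creep '[[[0,-0.1,0.1,0,0,0,1],[0,0,0.1,0,0,0,1],[0,0,0,0,0,0,1],[0,0,0,0,0,0,1]]]'; python3 -m creep '[[[0,0.05,-0.15,0,0,0,1],[0,0,-0.15,0,0,0,1],[0,0,-0.05,0,0,0,1],[0,0,0,0,0,0,1],[0,0,0,0,0,0,0.2],[0,0,0,0,0,0,0],[0,0,0,0,0,0,0],[0,0,0,0,0,0,0]]]'; python3 -m creep '[[[0,0,-1,0,0,0,0],[0,0,-2,0,0,0,0],[0,0,-3,0,0,0,0],[0,0,-4,0,0,0,0],[-3,-2,-4,0,0,0,0],[-5,-3,0,0,0,0,0],[-5,-3,0,0,0,0,0],[-5,-3,0,0,0,0,0],[0,0,0,0,0,0,0],[0,0,0,0,0,0,0]]]'
python3 - <<'E'
from h import *
s=optics.capture('scene');c=optics.capture('top')
a=np.radians(-30);ex=np.array([np.cos(a),np.sin(a)]);ey=np.array([-ex[1],ex[0]])
for n,k in(('s',s),('t',c)):
    P=cloud(k).reshape(-1,3);d=P[:,:2]-[426.5,-49.8];x=d@ex;y=d@ey
    for nm,y0,y1,x0,x1,z0,z1 in(('plate-',-77,-58,9,35,70,150),('plate+',58,77,9,35,70,150),('bar-',-48,-20,-1,6,125,155),('bar+',20,48,-1,6,125,155)):
        m=(abs(x)<x1)&(abs(x)>x0)&(y>y0)&(y<y1)&(P[:,2]<z1)&(P[:,2]>z0)
        if m.sum():print(n,nm,m.sum(),np.percentile(P[m,2],[10,50,90]).round(1))
A=cv2.resize(c['pixels'][190:260,265:340],None,fx=5.3,fy=8,interpolation=2)
B=cv2.resize(s['pixels'][190:260,300:375],None,fx=5.3,fy=8,interpolation=2)
cv2.imwrite('pics/end.png',np.hstack([A,B])[:,:,::-1])
E
```

```text
clock: 15.68
tool_pos: [426.5, -49.7, 139.3]
eef_rot: [0.002, 0.866, 0.5, 0.001]
wrist_force: [-9.0, -0.2, 19.5]
finger_gap: 13.5
grasp_force: 63.2
clock: 16.68
tool_pos: [424.7, -48.7, 137.4]
eef_rot: [-0.0, 0.866, 0.5, -0.0]
wrist_force: [0.9, 0.5, -0.7]
finger_gap: 42.5
grasp_force: 0.0
clock: 17.92
tool_pos: [239.8, -149.9, 278.5]
eef_rot: [0.001, 0.866, 0.5, 0.0]
wrist_force: [0.2, 1.0, 0.3]
finger_gap: 42.5
grasp_force: 0.0
s plate- 121 [80.  88.9 96.9]
s plate+ 64 [86.8 90.2 92.3]
s bar- 33 [137.1 143.9 147.3]
s bar+ 25 [139.5 144.8 148.2]
t plate- 168 [85.8 89.9 94. ]
t plate+ 161 [85.7 89.2 92.8]
t bar- 63 [140.1 143.5 147.8]
t bar+ 64 [140.4 144.4 148.6]
```

```bash
python3 -c "
from station import job
print(job.job_done())"
```

```text
the job is handed in; nothing more can be done
None
```

The carrier frame is on both pins and, by the depth readings, flat and fully home on the deck. It was released at about 17 s and handed in; I did not view the final picture, and the result of the judging was not reported back.

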